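# Size the red-stone ring on the mandrel

### The arm

A 6-joint arm with a two-finger parallel gripper is mounted at the origin on the work surface. World frame = base frame: x ahead of the robot, y to its left, z up, the work surface at z = 0. Lengths are in mm, angles in rad, forces in N, time in s.
With the tool pointing down it reaches from about 400 to 925 mm from the base axis. Payload 12.5 kg.
Tool frame: the origin (TCP) lies midway between the tips of the shut fingers; the grasp point (between the pads) lies 19 mm behind it; z points along the fingers, y is the line along which they close (so a half turn about z gives the same grasp; the last joint's range is limited). The gripper opens to 95 mm and grips with 3 to 60 N. Pads are 20 mm wide; open, the fingers measure 119 mm over their backs; the gripper's body (75 mm by 180 mm) begins 59 mm behind the grasp point.
Start: joints at [-1.268, 0.491, 1.559, -0, 1.092, -0.106], TCP at [248.467, -573.508, 214.661] pointing down, gripper open.
Joint ranges: [-3.1, 3.1], [-0.84, 2.19], [0.05, 2.79], [-1.13, 4.28], [0.06, 2.93], [-2.69, 2.69]. Speed limits (rad/s): [2.22, 2.22, 2.79, 3.14, 3.14, 3.14].

### API

Orientations are given as [roll, pitch, yaw] about the fixed x, y, z axes, in that order (R = Rz(yaw) Ry(pitch) Rx(roll)).
In Python, from cell import state, read_camera, job_done gives the robot as it stands.
- The arm moves only by the tool carry_out, never from a script. Its argument "moves" is a list of rows, each an object with "slide": the shift along the tool's x, y, z as a fraction of full scale, a list of three; "spin": the turn about the tool's z as a fraction of full scale. A call has 1 to 12 rows; each row shifts and turns the commanded pose from where the row before left it, along the tool's axes as they then stand; what a row does not reach is not made up. Full scale, the value 1, is 0.4 m for a shift and 30 degrees for a turn. A row lasts 1/12 s, in which the tool goes at most 41.7 mm and 7.16 degrees, less where a joint would pass 70% of its speed; a pose out of reach is approached as far as the arm can. A call with a number of a shift or a turn outside -1 to 1 is refused whole. A call with a gripper value outside its range is refused whole. "hand" is the closure, from 0 (fully open) to 1 (shut), set as the call begins (left out, the last holds). The fingers move at their own pace and stop on an object; the grip force is fixed at half the most. Time passes only in rows, so rows that do not move let the fingers close. It gives the time, the measured TCP pose, the force, the opening and the grip force at its end, in the units of the state.
- state(): the state, without advancing time (a new reading comes with each control period).
- read_camera(name): name is "scene" or "top" or "wrist"; returns a dict with "color" (480x640x3 uint8, red, green, blue), "K" (3x3 intrinsics, pixels), "R" (3x3) and "t" (3): a world point X has camera coordinates R X + t. Camera axes: x right, y down, z forward; pixel columns grow to the right and rows downward; lengths in mm; the calibration is good to about 2 mm. A picture is of the moment at which its call begins. There is no depth.
- job_done(): hands the job in; it is judged then, once.
The state is a dict: "t": time; "joints": joint angles; "qvel": joint speeds; "tau": joint torques, N m; "eef_pos": TCP position; "tcp_rot": TCP orientation; "ft_force": force on the tool from outside, world axes, zero at the start; "moment": the same for the moment, N m; "opening": opening from 0.0 (shut) to 1.0 (fully open); "grip_force": force on a finger pad.
Only numpy, scipy, OpenCV 4.12 (cv2) and the standard library are available. Lean on these libraries where they do the work, as an engineer would, in place of code of your own. Each camera call takes 0.05 s, during which the arm holds its last target. There are 200 camera calls.

### The job

Size the silver ring with the red stone: take the steel mandrel out of its rest, pass its thin end through the ring where the ring stands in its slot, and slide it in until the ring is snug on the taper. Lift the ring out of the stand on the mandrel, and lay the mandrel back in the two forks of its rest the way it lay before, with the ring still snug on it, and let go. Do not touch the rings with the gripper, do not drop the ring, and leave the gold bands and everything else on the counter where they are.

Things in the scene. Friction and masses are not known exactly. Their poses are not given: they have to be found in the camera images.
- mandrel: steel ring-sizing mandrel, 200 mm, about 0.32 kg, level in its rest. Origin: centre of the thin tip; x axis along the mandrel, out of the tip. Round: nose 8 mm across, 12 mm at x=-3 mm, straight taper to 26 mm diameter at x=-130 mm (dark size grooves), then a 22 mm ribbed handle to x=-200 mm. Mass centre near x=-125 mm. Hold it on the handle near x=-145 mm, free between the forks
- size_mark (a point): point on the mandrel's axis 85 mm from the tip, where the mandrel is 21 mm thick, as wide as the bore of the red-stone ring: here that ring sits snug. Within 14 mm of this point it counts as snug. Axes as the mandrel
- red_ring: silver cocktail ring, big red stone: shank 27 mm outside, bore 21 mm, 6 mm wide; 18 mm wide stone on top, to 24.5 mm above the bore's centre; 22 g. Origin: centre of the bore; x axis along the bore (level), z towards the stone (up). Stands loose in a slot of the ring stand, origin 69.5 mm above the counter; may shift 1 mm or lean slightly. Never touch it with the gripper
- ring_stand: black ring stand, fixed: foot 70 x 250 x 12 mm, upright bar 20 mm thick (x), 230 mm long (y). Six slots in a row, y = -90, -54, -18, 18, 54, 90 mm, each 6.8 mm wide, floor at height 56 mm, side walls to 58.5 mm over its middle 20 mm, else 64.5 mm. Rings' bores lie along the stand's x and can be threaded from either side; slot walls hold the ring while pushed. Origin: centre of underside
- mandrel_rest: wooden rest of the mandrel, fixed to the counter: board 200 x 66 x 12 mm with two 90-degree V forks (42 mm wide at the top), at x = +78 mm (carries the tip end) and x = -85 mm (carries the handle), each 10 mm thick and at most 66 mm high. Origin: centre of the underside; x axis towards the tip end
- rest_tip_point (a point): where the centre of the mandrel's tip lies when the mandrel is in its rest: 100 mm along x from the rest's origin, 55 mm above the counter. Axes as the rest (mandrel x along rest x)
- gold_band_a: plain gold wedding band, 24 mm outside, bore 19 mm, standing loose in another slot of the stand; origin at the centre of the bore, x along the bore. Leave it in its slot
- gold_band_b: the other gold wedding band, the same, in a third slot. Leave it in its slot
- magnifier: brass hand magnifier lying flat, 12 mm high, about 190 mm long, lens 82 mm across; origin where handle and lens meet, x towards the lens. Leave it
- ring_dish: white porcelain ring dish, 104 mm across, with a cone in the middle 52 mm high; origin under its centre. Leave it
- loupe: folded steel jeweller's loupe, about 65 mm long, 24 mm high. Leave it
- touchstone: flat black touchstone 55 x 90 x 12 mm. Leave it
- calculator: grey desk calculator 150 x 100 x 24 mm. Leave it
- acid_bottle_a: small bottle, 28 mm across, 60 mm high, black cap. Leave it
- acid_bottle_b: small bottle, 28 mm across, 60 mm high, red cap. Leave it
Not all that is in view belongs to the job. Of the things shaped like the mandrel_rest, the wooden one is meant.

How it is judged:
By the outcome, as a careful person would: the job done as asked, in the order asked, and still so for the second after the job is handed in, with the robot touching nothing.
It also fails if it takes over 54 s, if anything falls off the work surface, if the arm or the gripper's body presses on something with over 40 N, if the wrist force passes 120 N, or if a joint passes its speed limit or range.

## Working session

There is one attempt and no reset: what is moved stays moved. The work goes in short steps, Python scripts to look and compute and a tool call to move; the robot and the scene stay as the last step left them, time stands still between calls to the robot, and variables do not carry over. Pictures are saved under pics/ and viewed, at most 12 in all, crops included, and the job is handed in when it is done.

Besides the shell and the picture viewer there is one more tool, called after "Request:" as name(argument=value, ...), one argument or row to a line, values as JSON. carry_out: Moves the arm, as the interface text tells. Shift numbers are shares of 0.4 m and turn numbers shares of 30 degrees, none past 1 either way. Its arguments: {"type":"object","properties":{"moves":{"type":"array"},"hand":{"type":"number"}},"required":["moves"]}

```bash
mkdir -p pics; ls
cat > h.py <<'E'
import numpy as np, cv2
from cell import state, read_camera
def grab(n,f):
    c=read_camera(n); cv2.imwrite(f,c["color"][:,:,::-1]); np.savez(f[:-4]+'.npz',**c); return c
def ray(c,u,v,z):
    K,R,t=c["K"],c["R"],c["t"]; o=-R.T@t
    d=R.T@np.linalg.solve(K,[u,v,1]); return o+d*(z-o[2])/d[2]
def proj(c,X):
    p=c["K"]@(c["R"]@np.array(X,float)+c["t"]); return p[:2]/p[2]
def tri(c1,p1,c2,p2):
    P=[c["K"]@np.c_[c["R"],c["t"]] for c in(c1,c2)]
    X=cv2.triangulatePoints(P[0],P[1],np.array(p1,float),np.array(p2,float)); return (X[:3]/X[3]).ravel()
E
python3 - <<'E'
from h import *
for n in("top","scene"):
    c=grab(n,f"pics/{n}0.png"); print(n,c["K"].round(0).tolist(),c["R"].round(3).tolist(),(-c["R"].T@c["t"]).round(0))
s=state();print(s)
E
```

```text
pics
top [[434.0, 0.0, 314.0], [0.0, 434.0, 233.0], [0.0, 0.0, 1.0]] [[0.003, -1.0, 0.024], [-0.986, -0.007, -0.164], [0.164, -0.023, -0.986]] [ 346.  -59. 1089.]
scene [[442.0, 0.0, 311.0], [0.0, 442.0, 232.0], [0.0, 0.0, 1.0]] [[0.309, 0.951, 0.014], [0.665, -0.206, -0.718], [-0.68, 0.232, -0.696]] [1266. -314.  837.]
{'t': 0.1, 'joints': array([-1.26760205e+00,  4.91496440e-01,  1.55938848e+00, -8.16683900e-06,
        1.09171039e+00, -1.05570075e-01]), 'qvel': array([-0.00061101, -0.00109838, -0.00031098, -0.0017949 ,  0.00011348,
       -0.00021722]), 'tau': array([ 3.26370791e-03, -6.13624477e+01, -2.58607274e+01,  6.93976460e-02,
        4.69725765e-02, -2.12818009e-05]), 'eef_pos': array([ 248.39315359, -573.28316289,  214.1219607 ]), 'tcp_rot': array([-3.14059481e+00, -9.84514009e-05,  4.08768070e-01]), 'ft_force': array([-0.82178939, -0.23506972,  0.44601638]), 'moment': array([ 0.04551655, -0.01852812, -0.00147459]), 'grip_force': 0.0, 'opening': 1.0015030600352246}
```

View pics/top0.png

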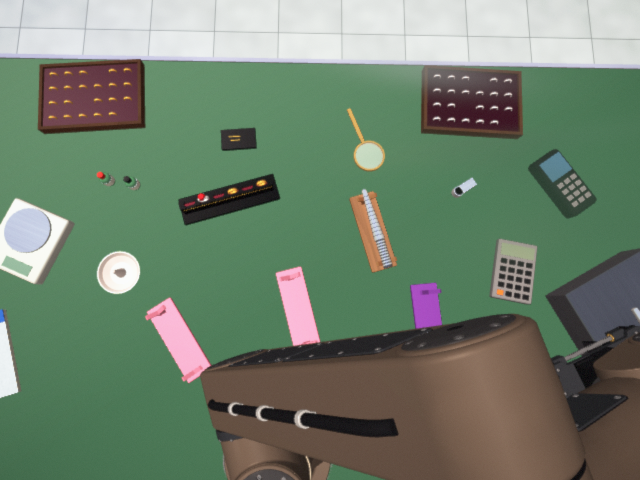

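View pics/scene0.png

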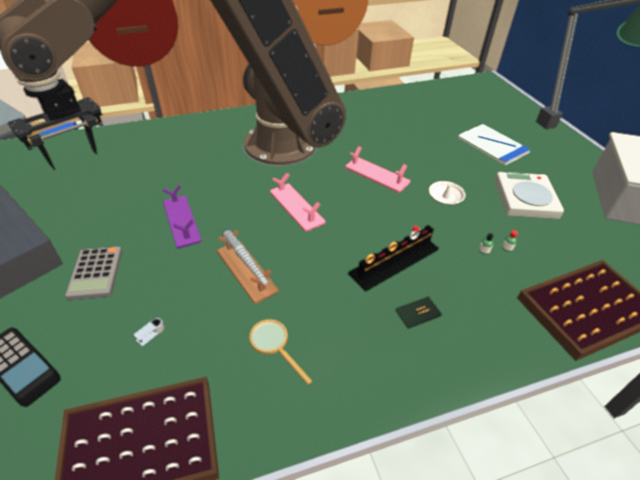

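The wooden rest with the mandrel is at (373,232) in the top view. The pink ones at (297,305) and (178,340) and the purple one at (427,305) are empty decoys and not wood. The stand is at (229,199), with the red stone at about (202,197). I'll confirm these in one enlarged crop.

Run:
```python
from h import *
t=cv2.imread("pics/top0.png"); s=cv2.imread("pics/scene0.png")
a=cv2.resize(t[180:280,335:410],(300,400),interpolation=3)
b=cv2.resize(t[170:230,172:287],(460,240),interpolation=3)
d=cv2.resize(s[215:290,340:450],(460,313),interpolation=3)
e=cv2.resize(s[225:305,210:285],(300,200+120),interpolation=3)[:,:]
o=np.zeros((600,800,3),np.uint8); o[:400,:300]=a;o[:240,320:780]=b;o[250:563,320:780]=d
o[400:600,:300]=cv2.resize(s[225:305,200:320],(300,200),interpolation=3)
cv2.imwrite("pics/crop1.png",o)
```

```text
(no output)
```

View pics/crop1.png

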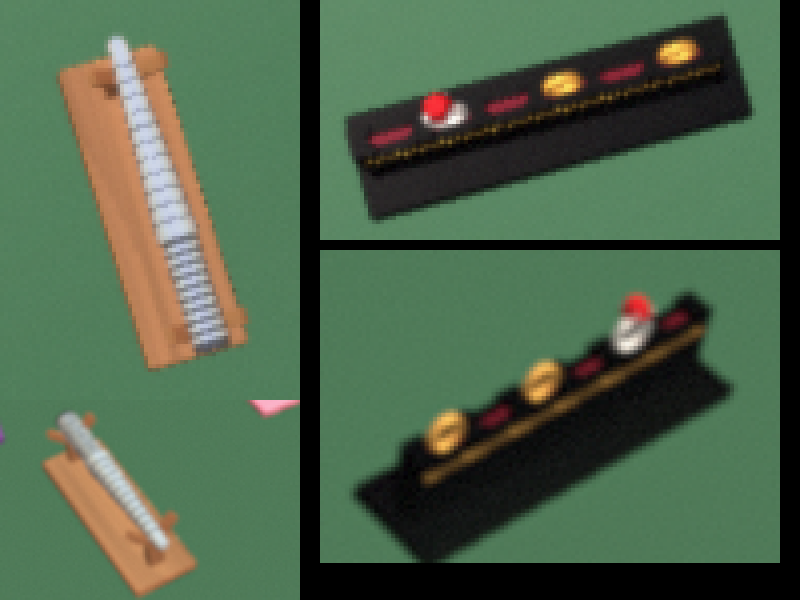

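Run:
```python
from h import *
T=dict(np.load("pics/top0.npz"));S=dict(np.load("pics/scene0.npz"))
r=lambda x:np.round(x,1)
tip=ray(T,364.5,190.5,55);hd=ray(T,388,266.7,57)
print("tip",r(tip),"hd",r(hd),"len",r(np.linalg.norm((tip-hd)[:2])),"yaw",np.degrees(np.arctan2(*(tip-hd)[1::-1])))
print("tri",r(tri(T,(364.5,190.5),S,(265.2,282.2))),r(tri(T,(388,266.7),S,(226.8,231))))
# rest board corners, z=12 via wood mask
hsv=cv2.cvtColor(T["color"],cv2.COLOR_RGB2HSV)
m=cv2.inRange(hsv,(5,90,80),(18,255,255)); m[:180]=0;m[290:]=0;m[:,:340]=0;m[:,:][:,410:]=0
rr=cv2.minAreaRect(cv2.findNonZero(m)); bx=cv2.boxPoints(rr); print("restbox",r(bx).tolist(),[r(ray(T,*p,12)[:2]).tolist() for p in bx])
fc=[(178.75,199.5),(273.25,173.75),(280,198),(185.25,224.5)]
f=np.array([ray(T,*p,12) for p in fc]);print("foot",r(f[:,:2]).tolist(),"c",r(f.mean(0)))
print("sides",[r(np.linalg.norm(f[i]-f[i-1])) for i in range(4)])
d=f[0]-f[1]+f[3]-f[2];print("bar yaw of normal",np.degrees(np.arctan2(-d[0],d[1])))
# red stone
for n,c,box in(("T",T,(180,230,190,215)),("S",S,(215,250,400,430))):
    h=cv2.cvtColor(c["color"],cv2.COLOR_RGB2HSV); mm=(((h[...,0]<6)|(h[...,0]>174))&(h[...,1]>150)&(h[...,2]>150)).astype(np.uint8)
    k=np.zeros_like(mm);k[box[0]:box[1],box[2]:box[3]]=1;mm*=k
    p=cv2.findNonZero(mm);print(n,len(p),p.mean((0,1))) ;
    if n=="T":pt=p.mean((0,1))
    else: ps=p.mean((0,1))
print("stone",r(tri(T,pt,S,ps)),r(ray(T,*pt,88)))
c=f.mean(0);dh=d/np.linalg.norm(d)
print("slots",[r((c+dh*k)[:2]).tolist() for k in(54,90,-54)])
print("gold",r(ray(T,232.5,191,78)),r(ray(T,261.5,183,78)))
```

```text
tip [ 626.5 -206.2   55. ] hd [ 438.5 -259.3   57. ] len 195.4 yaw 15.786128300083412
tri [ 626.8 -204.6   55.2] [ 438.6 -257.6   58.7]
restbox [[348.70001220703125, 197.89999389648438], [374.70001220703125, 189.89999389648438], [397.70001220703125, 264.29998779296875], [371.79998779296875, 272.29998779296875]] [[618.1, -171.5], [640.0, -238.7], [448.7, -292.7], [428.3, -227.1]]
foot [[610.1, 260.1], [680.3, 22.5], [616.3, 4.1], [545.8, 240.4]] c [613.1 131.8  12. ]
sides [np.float64(67.2), np.float64(247.8), np.float64(66.5), np.float64(246.6)]
bar yaw of normal 16.533853136953287
T 35 [200.14285714 196.4       ]
S 22 [415.63636364 228.        ]
stone [598.8 187.   89.9] [599.5 187.9  88. ]
slots [[597.8, 183.5], [587.5, 218.0], [628.5, 80.0]]
gold [616. 114.  78.] [636.4  45.2  78. ]
```

Request:
carry_out(
  moves=[
    {"slide":[0,0,0],"spin":0.125},
    {"slide":[0,0,0],"spin":0.122},
    {"slide":[0.08,-0.0624,0],"spin":0},
    {"slide":[0.08,-0.0624,0],"spin":0},
    {"slide":[0.08,-0.0624,0],"spin":0},
    {"slide":[0.08,-0.0624,0],"spin":0},
    {"slide":[0.08,-0.0624,0],"spin":0},
    {"slide":[0.08,-0.0624,0],"spin":0},
    {"slide":[0.08,-0.0624,0],"spin":0},
    {"slide":[0.08,-0.0624,0],"spin":0},
    {"slide":[0.08,-0.0624,0],"spin":0},
    {"slide":[0.08,-0.0624,0],"spin":0},
  ],
  hand=0,
)

```text
t: 1.1
eef_pos: [487.9, -243.4, 214.5]
tcp_rot: [-3.141, 0.0, 0.279]
ft_force: [0.3, -0.3, 0.6]
opening: 0.999
grip_force: 0.0
```

Run:
```python
from h import *
c=grab("wrist","pics/w1.png");c=grab("wrist","pics/w1.png"); s=state();print(s["t"],s["eef_pos"],np.degrees(s["tcp_rot"]),(-c["R"].T@c["t"]).round(0),c["R"].round(2).tolist(),c["K"][0,0])
```

```text
1.2 [ 489.45818916 -241.13401378  214.46273023] [-1.79963810e+02 -1.93688728e-02  1.62985499e+01] [ 561. -219.  384.] [[0.28, -0.96, -0.0], [-0.93, -0.27, 0.26], [-0.25, -0.07, -0.97]] 381.29451630246075
```

View pics/w1.png

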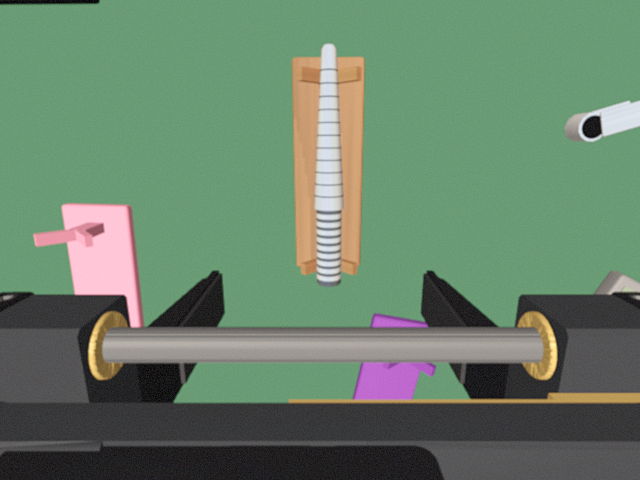

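The wrist view shows the mandrel tip at (329,46) and the handle end at (329,283). It lies upright in the image, centred between the fingers. The handle boundary is at row 211.

Run:
```python
from h import *
c=dict(np.load("pics/w1.npz"));s=state();p=s["eef_pos"]
g=cv2.cvtColor(c["color"],cv2.COLOR_RGB2HSV)
m=((g[...,1]<60)&(g[...,2]>60)).astype(np.uint8); 
rows=range(60,260,8);cx=[]
for v in rows:
    u=np.nonzero(m[v,300:360])[0]+300; cx.append((u.min()+u.max())/2 if len(u) else np.nan)
print(np.round(cx,1))
cx=np.array(cx);P=np.array([ray(c,u,v,55) for u,v in zip(cx,rows) if u==u])
vx,vy,x0,y0=cv2.fitLine(P[:,:2].astype(np.float32),cv2.DIST_HUBER,0,.01,.01).ravel()
if vx<0:vx,vy=-vx,-vy
print("yaw",np.degrees(np.arctan2(vy,vx)),"line",x0,y0)
tip=ray(c,329,45,55);h=ray(c,329,211,68);print("tip",tip,"hb",h)
a=np.array([vx,vy]);t0=np.array([x0,y0]);tt=t0+a*((tip[:2]-t0)@a);tb=t0+a*((h[:2]-t0)@a+130)
print("tip on line",tt,"from hb",tb)
for t in(tt,tb):
    G=t-145*a;d=G-p[:2];y=s["tcp_rot"][2];print("G",G,"tool dx,dy",d@[np.cos(y),np.sin(y)],d@[np.sin(y),-np.cos(y)])
print(np.degrees(s["tcp_rot"][2]),p)
```

```text
[328.5 328.5 328.5 328.5 328.  328.5 328.5 328.  328.5 328.5 328.  328.5
 328.  328.  328.5 328.  328.5 328.5 328.  328.5 328.5 328.5 328.5 328.5
 328. ]
yaw 16.405052 line 523.8648 -234.97014
tip [ 630.02846578 -204.13255007   55.        ] hb [ 505.0375383  -240.84837305   68.        ]
tip on line [ 629.91515089 -203.74766194] from hb [ 629.6542854  -203.82446383]
G [ 490.81824232 -244.69944035] tool dx,dy 0.3047859565430333 3.803829227993735
G [ 490.55737683 -244.77624224] tool dx,dy 0.032850153690067684 3.804334710695934
16.2985499082251 [ 489.45818916 -241.13401378  214.46273023]
```

Request:
carry_out(
  moves=[
    {"slide":[0,0.0095,0.05],"spin":0},
    {"slide":[0,0,0.07],"spin":0},
    {"slide":[0,0,0.07],"spin":0},
    {"slide":[0,0,0.07],"spin":0},
    {"slide":[0,0,0.06],"spin":0},
    {"slide":[0,0,0.05],"spin":0},
    {"slide":[0,0,0.04],"spin":0},
    {"slide":[0,0,0.036],"spin":0},
    {"slide":[0,0,0],"spin":0},
    {"slide":[0,0,0],"spin":0},
    {"slide":[0,0,0],"spin":0},
  ],
)

```text
t: 2.12
eef_pos: [488.4, -249.4, 36.9]
tcp_rot: [3.141, -0.0, 0.279]
ft_force: [0.3, -0.3, 0.6]
opening: 1.0
grip_force: 0.0
```

Request:
carry_out(
  moves=[
    {"slide":[0,0,0],"spin":0},
    {"slide":[0,0,0],"spin":0},
    {"slide":[0,0,0],"spin":0},
    {"slide":[0,0,0],"spin":0},
    {"slide":[0,0,0],"spin":0},
    {"slide":[0,0,0],"spin":0},
    {"slide":[0,0,0],"spin":0},
    {"slide":[0,0,0],"spin":0},
    {"slide":[0,0,0],"spin":0},
    {"slide":[0,0,0],"spin":0},
    {"slide":[0,0,0],"spin":0},
    {"slide":[0,0,0],"spin":0},
  ],
  hand=1,
)

```text
t: 3.12
eef_pos: [486.9, -245.6, 36.0]
tcp_rot: [-3.135, 0.002, 0.278]
ft_force: [5.3, 20.1, 7.8]
opening: 0.228
grip_force: 30.0
```

Request:
carry_out(
  moves=[
    {"slide":[0,-0.008,0],"spin":0},
    {"slide":[0,0,0],"spin":0},
    {"slide":[0,0,0],"spin":0},
    {"slide":[0,0,-0.01],"spin":0},
    {"slide":[0,0,-0.02],"spin":0},
    {"slide":[0,0,-0.03],"spin":0},
    {"slide":[0,0,-0.04],"spin":0},
    {"slide":[0,0,-0.04],"spin":0},
    {"slide":[0,0,-0.04],"spin":0},
    {"slide":[0,0,-0.02],"spin":0},
    {"slide":[0,0,0],"spin":0},
    {"slide":[0,0,0],"spin":0},
  ],
)

```text
t: 4.12
eef_pos: [487.3, -246.1, 116.4]
tcp_rot: [3.141, -0.0, 0.279]
ft_force: [-0.4, 0.1, -3.4]
opening: 0.226
grip_force: 29.9
```

Request:
carry_out(
  moves=[
    {"slide":[0,-0.03,0],"spin":0},
    {"slide":[0.01,-0.06,0],"spin":0},
    {"slide":[0.01,-0.09,0],"spin":0},
    {"slide":[0.02,-0.09,0],"spin":0},
    {"slide":[0.02,-0.09,0],"spin":0},
    {"slide":[0.02,-0.09,0],"spin":0},
    {"slide":[0.01,-0.09,0],"spin":0},
    {"slide":[0.01,-0.09,0],"spin":0},
    {"slide":[0.01,-0.09,0],"spin":0},
    {"slide":[0.01,-0.08,0],"spin":0},
    {"slide":[0,-0.07,0],"spin":0},
    {"slide":[0,-0.05,0],"spin":0},
  ],
)

```text
t: 5.12
eef_pos: [430.0, 123.4, 115.4]
tcp_rot: [-3.141, 0.002, 0.281]
ft_force: [-0.2, -0.0, -2.5]
opening: 0.225
grip_force: 29.9
```

Request:
carry_out(
  moves=[
    {"slide":[0,-0.034,0],"spin":0},
    {"slide":[0,0,0],"spin":0},
    {"slide":[0,0,0],"spin":0},
    {"slide":[0,0,0],"spin":0},
    {"slide":[0,0,0],"spin":0},
    {"slide":[0,0,0],"spin":0},
    {"slide":[0,0,0],"spin":0},
    {"slide":[0,0,0],"spin":0},
  ],
)

```text
t: 5.78
eef_pos: [428.3, 133.7, 116.1]
tcp_rot: [3.142, 0.0, 0.279]
ft_force: [-0.7, 1.1, -3.2]
opening: 0.225
grip_force: 29.9
```

Run:
```python
from h import *
grab("top","pics/t2.png")
c=grab("wrist","pics/w2.png"); s=state();print(s["t"],s["eef_pos"],np.degrees(s["tcp_rot"]),s["ft_force"],s["moment"],s["opening"])
```

```text
5.8833 [428.30836029 133.88567434 116.19355309] [ 1.79994506e+02 -8.65437600e-04  1.59854412e+01] [ 0.1274373   0.27597476 -3.30436891] [0.0284242  0.09035219 0.01112602] 0.2227060736391238
```

View pics/w2.png

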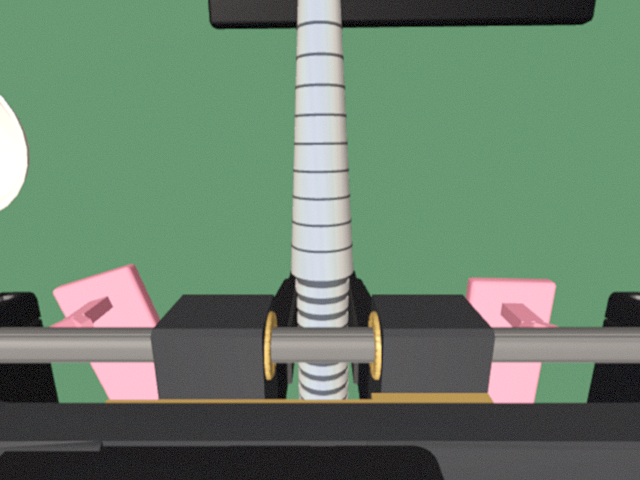

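The wrist view shows the mandrel held straight (axis near column 321) and the stand foot edge at rows 22–27, almost square to it. The ring is still out of view, so I'll step forward and to the side, well above the rings, to see it from close by.

Request:
carry_out(
  moves=[
    {"slide":[0.03,0.02,0],"spin":0},
    {"slide":[0.05,0.03,0],"spin":0},
    {"slide":[0.05,0.03,0],"spin":0},
    {"slide":[0.05,0.03,0],"spin":0},
    {"slide":[0.05,0.02,0],"spin":0},
    {"slide":[0.02,0.01,0],"spin":0},
    {"slide":[0,0,0],"spin":0},
    {"slide":[0,0,0],"spin":0},
    {"slide":[0,0,0],"spin":0},
    {"slide":[0,0,0],"spin":0},
    {"slide":[0,0,0],"spin":0},
  ],
)

```text
t: 6.8
eef_pos: [539.1, 108.1, 116.4]
tcp_rot: [3.142, 0.0, 0.28]
ft_force: [-0.8, -0.4, -3.4]
opening: 0.227
grip_force: 29.9
```

Run:
```python
from h import *
c=grab("wrist","pics/w3.png"); s=state();print(s["t"],s["eef_pos"],np.degrees(s["tcp_rot"]))
```

```text
6.85 [539.27172267 108.08609234 116.40960003] [1.79994949e+02 8.10819913e-04 1.60311883e+01]
```

View pics/w3.png

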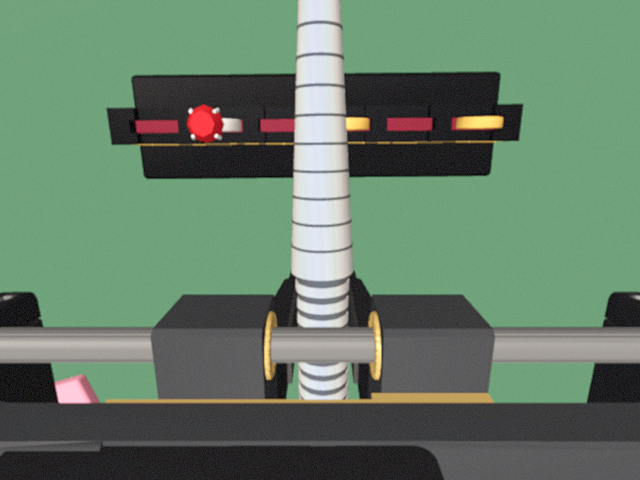

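The view shows the red stone at (204,124), its shank reaching to column 243, and the stand bar from column 108 to 520. The gold bands are near (358,124) and (478,122). The mandrel passes over between them at column 320.

Run:
```python
from h import *
c=dict(np.load("pics/w3.npz"));s=state();p=s["eef_pos"];y=s["tcp_rot"][2];r=lambda x:np.round(x,1)
ex=np.array([np.cos(y),np.sin(y)]);ey=np.array([np.sin(y),-np.cos(y)])
loc=lambda q:r([(q[:2]-p[:2])@ex,(q[:2]-p[:2])@ey])
g=cv2.cvtColor(c["color"],cv2.COLOR_RGB2HSV)
m=(((g[...,0]<6)|(g[...,0]>174))&(g[...,1]>170)&(g[...,2]>170)).astype(np.uint8);m[:,250:]=0;m[:90]=0;m[160:]=0
x,yy,w,h=cv2.boundingRect(m);print(x,yy,w,h)
u,v=x+(w-1)/2,yy+(h-1)/2
print("stone z86..90",loc(ray(c,u,v,86)),loc(ray(c,u,v,90)))
L,R=ray(c,108,126,64.5),ray(c,520,123,64.5);print("bar ends",loc(L),loc(R),"len",np.linalg.norm(R-L),"yaw",np.degrees(np.arctan2(R[0]-L[0],-(R[1]-L[1]))))
mid=(L+R)/2;d=(L-R)/230;print("slot54",loc(mid+54*d),r(mid+54*d))
print("slot marks z~58: ",loc(ray(c,156,127,58)),loc(ray(c,280,126,58)),"gold2",loc(ray(c,478,122,75)))
for v in(20,100,180,240):
    q=np.nonzero(g[v,285:360,1]<70)[0]+285;uu=(q.min()+q.max())/2;print(v,uu,loc(ray(c,uu,v,135)))
T=dict(np.load("pics/t2.npz"))
```

```text
136 105 85 34
stone z86..90 [ 80.2 -72.1] [ 80.  -70.7]
bar ends [  78.5 -119.1] [ 80.3 110.4] len 229.54413101386712 yaw 16.474766511250433
slot54 [ 79.  -58.3] [599.1 185.9  64.5]
slot marks z~58:  [ 78.2 -95.2] [ 78.8 -24. ] gold2 [80.4 82.8]
20 319.0 [112.9  -1. ]
100 322.0 [86.1  0.1]
180 321.0 [56.3 -0.3]
240 321.5 [31.8 -0. ]
```

Request:
carry_out(
  moves=[
    {"slide":[0,0,0],"spin":-0.016},
    {"slide":[-0.05,0,0],"spin":0},
    {"slide":[-0.06,0,0],"spin":0},
    {"slide":[-0.06,-0.03,0],"spin":0},
    {"slide":[-0.05,-0.05,0],"spin":0},
    {"slide":[-0.03,-0.04,0],"spin":0},
    {"slide":[0,-0.024,0],"spin":0},
    {"slide":[0,0,0],"spin":0},
    {"slide":[0,0,0],"spin":0},
    {"slide":[0,0,0],"spin":0},
    {"slide":[0,0,0],"spin":0},
  ],
)

```text
t: 7.77
eef_pos: [428.4, 134.4, 116.1]
tcp_rot: [3.141, -0.0, 0.287]
ft_force: [0.5, 0.6, -3.8]
opening: 0.228
grip_force: 29.9
```

Request:
carry_out(
  moves=[
    {"slide":[0,0,0.03],"spin":0},
    {"slide":[0,0,0.04],"spin":0},
    {"slide":[0,0,0.04],"spin":0},
    {"slide":[0,0,0.03],"spin":0},
    {"slide":[0,0,0.0248],"spin":0},
    {"slide":[0,0,0],"spin":0},
    {"slide":[0,0,0],"spin":0},
    {"slide":[0,0,0],"spin":0},
    {"slide":[0,0,0],"spin":0},
    {"slide":[0,0,0],"spin":0},
  ],
)

```text
t: 8.6
eef_pos: [427.9, 134.7, 50.9]
tcp_rot: [3.141, -0.001, 0.288]
ft_force: [0.1, -0.6, -3.1]
opening: 0.225
grip_force: 29.9
```

Run:
```python
from h import *
c=grab("scene","pics/s4.png"); s=state();p=s["eef_pos"];y=s["tcp_rot"][2];print(s["t"],p,np.degrees(s["tcp_rot"]),s["ft_force"])
a=np.array([np.cos(y),np.sin(y),0]);g=p+[0,0,19]
im=cv2.imread("pics/s4.png")
print("tip exp px",proj(c,g+149*a),"x-85",proj(c,g+64*a),"ring",proj(c,[599.1,185.9,69.5]))
u,v=map(int,proj(c,g+140*a));o=im[v-50:v+50,u-66:u+67]
cv2.imwrite("pics/s4c.png",cv2.resize(o,(798,600),interpolation=3)); print(u-66,v-50)
```

```text
8.65 [427.84964316 134.74183346  50.77907322] [ 1.79987757e+02 -5.56723625e-02  1.64898640e+01] [ 0.37079669 -0.14236751 -3.20646641]
tip exp px [405.6672762  227.23314681] x-85 [383.44819047 208.85555308] ring [414.02155411 234.06291371]
337 175
```

View pics/s4c.png

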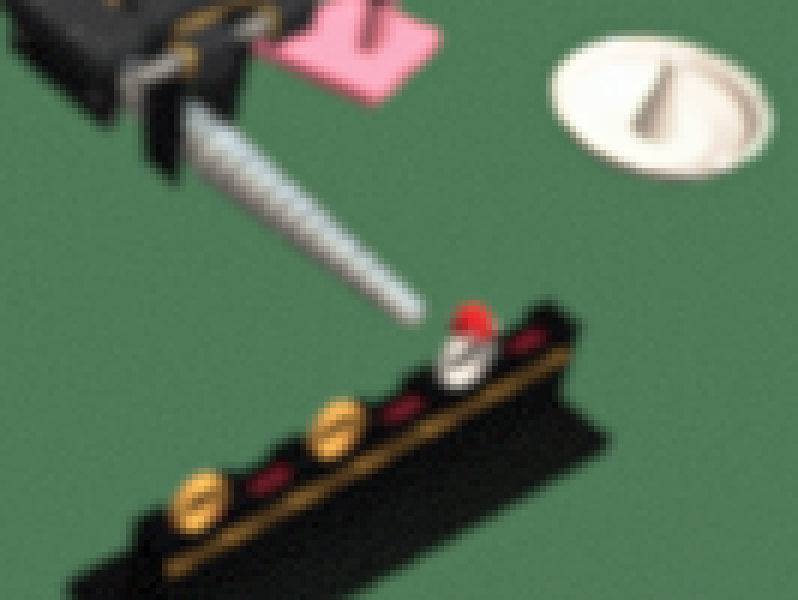

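In the crop the tip is at (405.7,227), exactly where expected, and the bore centre is at (414.5,234.5), in line with it. I'll thread it now.

Request:
carry_out(
  moves=[
    {"slide":[0.015,-0.001,0],"spin":0},
    {"slide":[0.02,0,0],"spin":0},
    {"slide":[0.02,0,0],"spin":0},
    {"slide":[0.02,0,0],"spin":0},
    {"slide":[0.02,0,0],"spin":0},
    {"slide":[0.02,0,0],"spin":0},
    {"slide":[0.02,0,0],"spin":0},
    {"slide":[0.015,0,0],"spin":0},
    {"slide":[0,0,0],"spin":0},
    {"slide":[0,0,0],"spin":0},
    {"slide":[0,0,0],"spin":0},
  ],
)

```text
t: 9.57
eef_pos: [484.5, 152.1, 50.2]
tcp_rot: [3.142, 0.001, 0.288]
ft_force: [-0.9, 1.1, -4.1]
opening: 0.227
grip_force: 29.9
```

Run:
```python
from h import *
c=grab("scene","pics/s5.png");s=state();print(s["eef_pos"],s["ft_force"])
im=cv2.imread("pics/s5.png");cv2.imwrite("pics/s5c.png",cv2.resize(im[200:275,365:465],(800,600),interpolation=3))
```

```text
[484.55751097 152.03117797  50.23830437] [ 0.22555385  0.59084265 -3.58572317]
```

View pics/s5c.png

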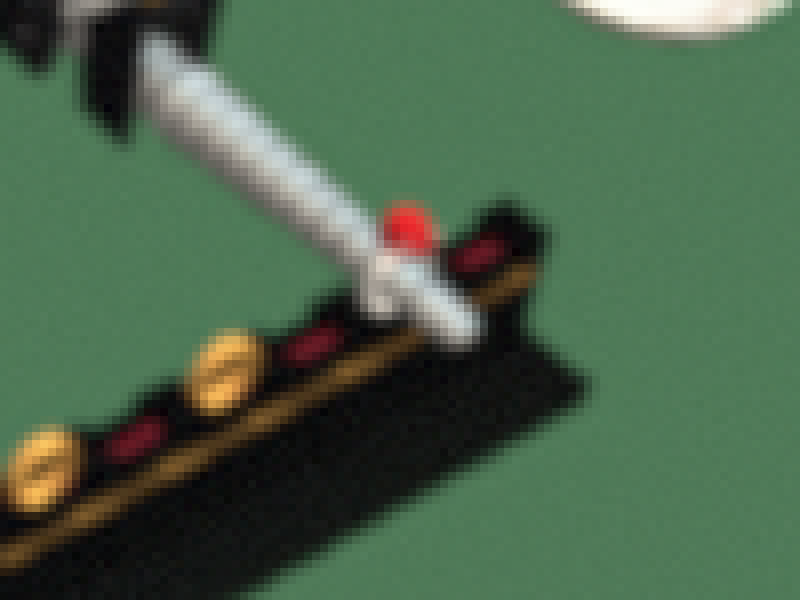

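The crop shows the tip about 29 mm through the ring, at crop (465,335), with no contact force. I'll continue.

Request:
carry_out(
  moves=[
    {"slide":[0.01,0,0],"spin":0},
    {"slide":[0.02,0,0],"spin":0},
    {"slide":[0.02,0,0],"spin":0},
    {"slide":[0.02,0,0],"spin":0},
    {"slide":[0.02,0,0],"spin":0},
    {"slide":[0.01,0,0],"spin":0},
    {"slide":[0.01,0,0],"spin":0},
    {"slide":[0,0,0],"spin":0},
    {"slide":[0,0,0],"spin":0},
    {"slide":[0,0,0],"spin":0},
  ],
)

```text
t: 10.45
eef_pos: [527.0, 164.6, 50.3]
tcp_rot: [3.142, 0.0, 0.288]
ft_force: [1.1, 0.6, -2.8]
opening: 0.225
grip_force: 29.9
```

Request:
carry_out(
  moves=[
    {"slide":[0.005,0,0],"spin":0},
    {"slide":[0.005,0,0],"spin":0},
    {"slide":[0.005,0,0],"spin":0},
    {"slide":[0,0,0],"spin":0},
    {"slide":[0,0,0],"spin":0},
    {"slide":[0,0,0],"spin":0},
  ],
)

```text
t: 10.95
eef_pos: [533.1, 166.4, 50.3]
tcp_rot: [3.141, -0.0, 0.288]
ft_force: [0.4, -0.3, -2.5]
opening: 0.222
grip_force: 29.9
```

Request:
carry_out(
  moves=[
    {"slide":[0.005,0,0],"spin":0},
    {"slide":[0.0025,0,0],"spin":0},
    {"slide":[0,0,0],"spin":0},
    {"slide":[0,0,0],"spin":0},
    {"slide":[0,0,0],"spin":0},
    {"slide":[0,0,0],"spin":0},
  ],
)

```text
t: 11.45
eef_pos: [535.9, 167.2, 50.3]
tcp_rot: [3.141, -0.0, 0.288]
ft_force: [-1.5, 0.5, -1.3]
opening: 0.226
grip_force: 29.9
```

Request:
carry_out(
  moves=[
    {"slide":[0.005,0,0],"spin":0},
    {"slide":[0,0,0],"spin":0},
    {"slide":[0,0,0],"spin":0},
    {"slide":[0,0,0],"spin":0},
  ],
)

```text
t: 11.78
eef_pos: [537.6, 167.7, 50.2]
tcp_rot: [3.142, 0.0, 0.288]
ft_force: [-1.6, -0.5, -0.6]
opening: 0.223
grip_force: 29.9
```

Request:
carry_out(
  moves=[
    {"slide":[0.004,0,0],"spin":0},
    {"slide":[0,0,0],"spin":0},
    {"slide":[0,0,0],"spin":0},
    {"slide":[0,0,0],"spin":0},
  ],
)

```text
t: 12.12
eef_pos: [538.6, 168.1, 50.1]
tcp_rot: [-3.142, 0.002, 0.288]
ft_force: [-5.4, -2.1, 0.8]
opening: 0.228
grip_force: 29.9
```

Request:
carry_out(
  moves=[
    {"slide":[0.003,0,0],"spin":0},
    {"slide":[0,0,0],"spin":0},
    {"slide":[0,0,0],"spin":0},
    {"slide":[0,0,0],"spin":0},
  ],
)

```text
t: 12.45
eef_pos: [538.9, 168.2, 50.0]
tcp_rot: [-3.141, 0.004, 0.288]
ft_force: [-8.2, -3.4, 1.3]
opening: 0.224
grip_force: 29.9
```

Request:
carry_out(
  moves=[
    {"slide":[0,0,-0.005],"spin":0},
    {"slide":[0,0,-0.01],"spin":0},
    {"slide":[0,0,-0.015],"spin":0},
    {"slide":[0,0,-0.02],"spin":0},
    {"slide":[0,0,-0.02],"spin":0},
    {"slide":[0,0,-0.02],"spin":0},
    {"slide":[0,0,-0.02],"spin":0},
    {"slide":[0,0,-0.02],"spin":0},
    {"slide":[0,0,-0.02],"spin":0},
    {"slide":[0,0,-0.015],"spin":0},
    {"slide":[0,0,0],"spin":0},
    {"slide":[0,0,0],"spin":0},
  ],
)

```text
t: 13.45
eef_pos: [540.5, 168.6, 116.6]
tcp_rot: [3.141, -0.001, 0.288]
ft_force: [0.9, -0.1, -3.4]
opening: 0.223
grip_force: 29.9
```

Run:
```python
from h import *
c=grab("wrist","pics/w6.png");s=state();p=s["eef_pos"];print(s["t"],p,s["ft_force"],s["moment"])
im=cv2.imread("pics/w6.png");cv2.imwrite("pics/w6c.png",im)
b=grab("scene","pics/s6.png");y=s["tcp_rot"][2];u,v=map(int,proj(b,p+[64*np.cos(y),64*np.sin(y),19]))
i2=cv2.imread("pics/s6.png")[v-45:v+75,u-60:u+60]
o=np.zeros((400,800,3),np.uint8);o[:,:400]=cv2.resize(im[0:300,170:470],(400,400));o[:,400:]=cv2.resize(i2,(400,400),interpolation=3);cv2.imwrite("pics/c6.png",o)
```

```text
13.5 [540.2899338  168.51721032 116.16844691] [-0.18678603 -0.02518991 -3.88295993] [0.00720793 0.05679492 0.01917594]
```

View pics/c6.png

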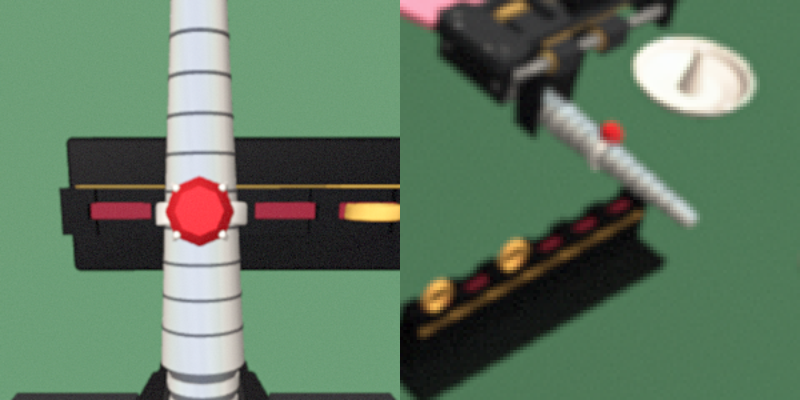

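The ring sits on the mandrel with the stone on top, clear of the stand, and both gold bands are still in place. I'll carry it back.

Request:
carry_out(
  moves=[
    {"slide":[0,0,0],"spin":0.016},
    {"slide":[-0.01,0.02,0],"spin":0},
    {"slide":[-0.02,0.04,0],"spin":0},
    {"slide":[-0.03,0.06,0],"spin":0},
    {"slide":[-0.03,0.07,0],"spin":0},
    {"slide":[-0.03,0.07,0],"spin":0},
    {"slide":[-0.03,0.07,0],"spin":0},
    {"slide":[-0.03,0.07,0],"spin":0},
    {"slide":[-0.03,0.07,0],"spin":0},
    {"slide":[-0.03,0.07,0],"spin":0},
    {"slide":[-0.03,0.07,0],"spin":0},
    {"slide":[-0.03,0.07,0],"spin":0},
  ],
)

```text
t: 14.55
eef_pos: [499.3, -127.9, 116.2]
tcp_rot: [-3.142, 0.0, 0.279]
ft_force: [1.1, 0.1, -3.6]
opening: 0.225
grip_force: 29.9
```

Request:
carry_out(
  moves=[
    {"slide":[-0.03,0.07,0],"spin":0},
    {"slide":[-0.03,0.07,0],"spin":0},
    {"slide":[-0.03,0.06,0],"spin":0},
    {"slide":[-0.02,0.05,0],"spin":0},
    {"slide":[0,0.02,0],"spin":0},
    {"slide":[0,0,0],"spin":0},
    {"slide":[0,0,0],"spin":0},
    {"slide":[0,0,0],"spin":0},
    {"slide":[0,0,0],"spin":0},
    {"slide":[0,0,0],"spin":0},
    {"slide":[0,0,0],"spin":0},
  ],
)

```text
t: 15.47
eef_pos: [487.7, -241.2, 116.4]
tcp_rot: [3.141, -0.0, 0.281]
ft_force: [-0.2, 0.2, -4.6]
opening: 0.226
grip_force: 29.9
```

Run:
```python
from h import *
c=grab("scene","pics/s7.png");s=state();p=s["eef_pos"];y=s["tcp_rot"][2];print(s["t"],p,s["tcp_rot"],s["ft_force"])
ex=np.array([np.cos(y),np.sin(y)]);ey=np.array([np.sin(y),-np.cos(y)]);d=np.array([487.2,-246])-p[:2];print("to go",d@ex,d@ey)
a=np.array([*ex,0]);print("tip px exp",proj(c,p+[0,0,19]+149*a),"ring exp",proj(c,p+[0,0,19]+63*a))
u,v=map(int,proj(c,p+[0,0,19]+90*a));print(u-50,v-50)
cv2.imwrite("pics/s7c.png",cv2.resize(cv2.imread("pics/s7.png")[v-50:v+50,u-50:u+50],(600,600),interpolation=3))
```

```text
15.5167 [ 487.72754143 -241.3819575   116.36839768] [3.14153324e+00 2.07129210e-05 2.80398437e-01] [-0.26174647  0.22776935 -3.5473896 ]
to go -1.7849288012930145 4.291694966254529
tip px exp [264.82246122 259.22110434] ring exp [245.80185325 235.66964917]
201 192
```

View pics/s7c.png

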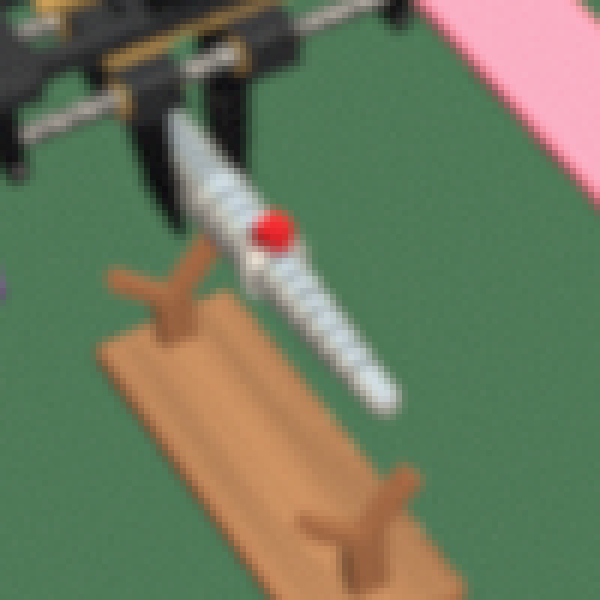

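The tip is at (265.2,259.5), where expected, so the mandrel has not slipped in the grip. The ring is snug and the forks are directly below. I'll correct sideways and lower it.

Request:
carry_out(
  moves=[
    {"slide":[-0.0045,0.0107,0],"spin":0},
    {"slide":[0,0,0.02],"spin":0},
    {"slide":[0,0,0.03],"spin":0},
    {"slide":[0,0,0.04],"spin":0},
    {"slide":[0,0,0.03],"spin":0},
    {"slide":[0,0,0.025],"spin":0},
    {"slide":[0,0,0.02],"spin":0},
    {"slide":[0,0,0.015],"spin":0},
    {"slide":[0,0,0],"spin":0},
    {"slide":[0,0,0],"spin":0},
    {"slide":[0,0,0],"spin":0},
    {"slide":[0,0,0],"spin":0},
  ],
)

```text
t: 16.52
eef_pos: [487.3, -246.7, 44.9]
tcp_rot: [3.141, -0.001, 0.28]
ft_force: [0.0, 0.3, -3.5]
opening: 0.22
grip_force: 29.9
```

Request:
carry_out(
  moves=[
    {"slide":[0,0,0.008],"spin":0},
    {"slide":[0,0,0.006],"spin":0},
    {"slide":[0,0,0.004],"spin":0},
    {"slide":[0,0,0],"spin":0},
    {"slide":[0,0,0],"spin":0},
    {"slide":[0,0,0],"spin":0},
    {"slide":[0,0,0],"spin":0},
    {"slide":[0,0,0],"spin":0},
  ],
)

```text
t: 17.18
eef_pos: [487.0, -246.5, 37.2]
tcp_rot: [3.142, -0.0, 0.28]
ft_force: [-1.6, 1.4, 2.9]
opening: 0.226
grip_force: 30.0
```

Request:
carry_out(
  moves=[
    {"slide":[0,-0.001,0.002],"spin":0},
    {"slide":[0,0,0],"spin":0},
    {"slide":[0,0,0],"spin":0},
    {"slide":[0,0,0],"spin":0},
  ],
)

```text
t: 17.52
eef_pos: [487.0, -246.2, 36.8]
tcp_rot: [3.141, -0.0, 0.279]
ft_force: [-2.0, 2.3, 8.7]
opening: 0.224
grip_force: 29.9
```

Request:
carry_out(
  moves=[
    {"slide":[0,0,0],"spin":0},
    {"slide":[0,0,0],"spin":0},
    {"slide":[0,0,0],"spin":0},
    {"slide":[0,0,0],"spin":0},
    {"slide":[0,0,0],"spin":0},
    {"slide":[0,0,0],"spin":0},
    {"slide":[0,0,0],"spin":0},
    {"slide":[0,0,0],"spin":0},
    {"slide":[0,0,0],"spin":0},
    {"slide":[0,0,0],"spin":0},
  ],
  hand=0,
)

```text
t: 18.35
eef_pos: [487.0, -246.2, 36.3]
tcp_rot: [3.141, -0.0, 0.28]
ft_force: [0.1, -0.2, 0.6]
opening: 0.866
grip_force: 0.0
```

Request:
carry_out(
  moves=[
    {"slide":[0,0,-0.02],"spin":0},
    {"slide":[0,0,-0.04],"spin":0},
    {"slide":[0,0,-0.06],"spin":0},
    {"slide":[0,0,-0.08],"spin":0},
    {"slide":[0,0,-0.08],"spin":0},
    {"slide":[0,0,-0.08],"spin":0},
    {"slide":[0,0,-0.06],"spin":0},
    {"slide":[0,0,-0.03],"spin":0},
    {"slide":[0,0,0],"spin":0},
    {"slide":[0,0,0],"spin":0},
    {"slide":[0,0,0],"spin":0},
    {"slide":[0,0,0],"spin":0},
  ],
)

```text
t: 19.35
eef_pos: [486.5, -245.9, 215.1]
tcp_rot: [-3.14, 0.001, 0.279]
ft_force: [0.2, -0.0, 0.3]
opening: 0.999
grip_force: 0.0
```

Run:
```python
from h import *
c=grab("wrist","pics/w8.png");s=state();print(s["t"],s["eef_pos"],s["ft_force"],s["opening"])
b=grab("scene","pics/s8.png")
o=np.zeros((400,800,3),np.uint8);o[:,:400]=cv2.resize(cv2.imread("pics/w8.png")[0:300,180:480],(400,400))
o[:,400:]=cv2.resize(cv2.imread("pics/s8.png")[210:310,195:295],(400,400),interpolation=3);cv2.imwrite("pics/c8.png",o)
```

```text
19.4 [ 486.5772993  -245.97169406  215.1840459 ] [ 1.51519805 -0.69923236 -0.06302916] 1.000659216753872
```

View pics/c8.png

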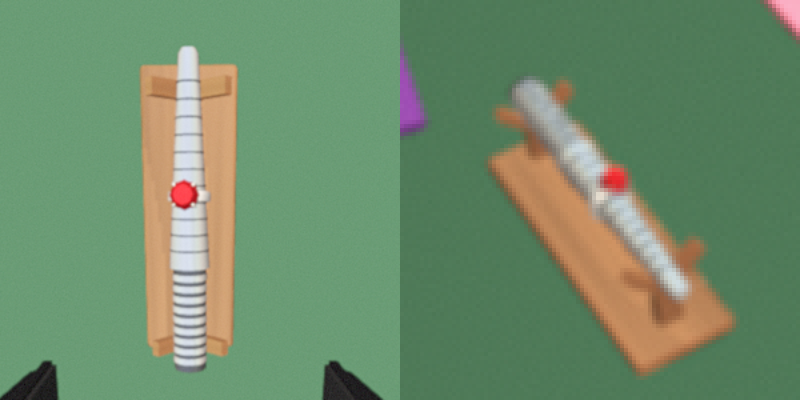

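The mandrel lies in both forks as before, with the tip at crop (188,48). The ring is about 86 mm from the tip, snug, and the gripper is clear. I'll hand the job in.

```bash
python3 -c "
from cell import job_done; print(job_done())"
```

```text
the job is handed in; nothing more can be done
None
```

The job is handed in: the red-stone ring is snug on the mandrel, about 86 mm from the tip, and the mandrel lies back in both forks of the wooden rest. The gripper is clear, nothing else was seen to move, and it took about 19 s of the 54 s allowed.

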